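# Turn the milk pan's handle in against its stop

### The arm

A 7-joint arm with a two-finger parallel gripper is mounted at the origin on the work surface. World frame = base frame: x ahead of the robot, y to its left, z up, the work surface at z = 0. Lengths are in mm, angles in rad, forces in N, time in s.
With the tool pointing down it reaches from about 400 to 875 mm from the base axis. Payload 6.5 kg.
Tool frame: the origin (TCP) lies at the very end of the fingers, on their centre line; the grasp point (between the pads) lies 19 mm behind it; z points along the fingers, y is the line along which they close (so a half turn about z gives the same grasp; the last joint's range is limited). The gripper opens to 85 mm and grips with 20 to 120 N. Pads are 22 mm wide; open, the fingers measure 114 mm over their backs; the gripper's body (76 mm by 85 mm) begins 54 mm behind the grasp point. The pads swing forward as they close: fully open they stand 13 mm farther back than shut.
Start: joints at [1.173, 0.536, -0.004, 1.538, 0.003, 1.067, -0.071], TCP at [211.73, -614.541, 231.29] pointing down, gripper open.
Joint ranges: [-2.7, 2.7], [-0.37, 2.16], [-1.27, 1.26], [0.24, 2.4], [-1.31, 4.45], [0.19, 1.91], [-2.76, 2.76]. Speed limits (rad/s): [2.39, 2.39, 3.14, 3.14, 3.14, 3.14, 3.14].

### API

Orientations are given as a rotation vector (axis times angle).
In Python, from bench import arm gives the robot as it stands.
- The arm moves only by the tool apply_moves, never from a script. Its arguments are lists of equal length, an entry for each row: "slide": the shift along the tool's x, y, z in m, a list of three; "dr": the turn, a rotation vector about the tool's x, y, z in rad, a list of three. In form: {"slide": [[dx, dy, dz], ...], "dr": [[rx, ry, rz], ...]}. A call has 1 to 10 rows; each row shifts and turns the commanded pose from where the row before left it, along the tool's axes as they then stand; what a row does not reach is not made up. A row lasts 1/10 s, in which the tool goes at most 50 mm and 8.59 degrees, less where a joint would pass 70% of its speed; a pose out of reach is approached as far as the arm can. A call is refused whole if a number of a shift passes 0.05 or a number of a turn 0.15, either way. A call with a gripper value outside its range is refused whole. "hand" is the opening in per cent of the stroke, from 0 (shut) to 100 (fully open), set as the call begins (left out, the last holds). The fingers move at their own pace and stop on an object; "grip_force" is the grip in N (left out, the last holds). Time passes only in rows, so rows that do not move let the fingers close. It gives the time, the measured TCP pose, the force, the opening and the grip force at its end, in the units of the state.
- arm.get_obs(): the state, without advancing time (a new reading comes with each control period).
- arm.capture(name): name is "scene" or "side" or "wrist"; returns the picture (400x640x3 uint8, red, green, blue); there is no depth.
- arm.camera_model(name): a dict with "fx", "fy", "cx", "cy" (pixels), "k1" (the pictures are not rectified: a ray, as slopes to the right and down, at radius r is drawn at 1 + k1 r^2 times it, then the intrinsics apply), "rvec" (rotation vector, rad) and "tvec" (3), from world to camera coordinates, as OpenCV has them. Camera axes: x right, y down, z forward; pixel columns grow to the right and rows downward; lengths in mm; the calibration is good to about 2 mm. A picture is of the moment at which its call begins: read the wrist's pose just before it. camera_model takes no time and is no camera call; for the wrist camera it gives the pose at the moment of the call.
- arm.job_done(): hands the job in; it is judged then, once.
The state is a dict: "time": time; "joint_pos": joint angles; "dq": joint speeds; "joint_torque": joint torques, N m; "tool_pos": TCP position; "orientation": TCP orientation; "force": force on the tool from outside, world axes, zero at the start; "torque": the same for the moment, N m; "gripper_width": finger opening in mm; "grip_force": force on a finger pad.
Only numpy, scipy, OpenCV 4.12 (cv2) and the standard library are available. Lean on these libraries where they do the work, as an engineer would, in place of code of your own. Each camera call takes 0.05 s, during which the arm holds its last target. There are 200 camera calls.

### The job

The milk pan's handle sticks out over the front of the patio hob: swing it round the pan's free right-hand side (the side away from the skillet) to the back of the hob, until it presses the sprung roller of the red stop on the back rail fully home, and leave it resting there. Turn the pan where it stands, keeping it on and centred on its burner, level and never lifted, press gently by feel, and do not disturb the skillet or anything else on the ledge.

Things in the scene. Friction and masses are not known exactly. Their poses are not given: they have to be found in the camera images.
- hob: Fixed grey twin-burner hob, 340 mm deep (x), 560 mm wide (y), 70 mm high; origin at the centre of its underside. x points to its back (away from the robot), y to its left, z up. Burners at y = -135 mm (right, milk pan) and +135 mm (left, skillet).
- burner (a point): Middle of the hob's right-hand pan support, on its top surface, 92 mm above the ledge: the milk pan stands here and must stay centred here. Axes as the hob's.
- rail (a point): Point on the centre line of the hob's steel back rail (10 mm diameter, along y), 168 mm behind the burner's middle, 105 mm above the ledge. A red stop is clamped on the rail, its roller straight above it, the unpressed roller's centre anywhere from y = -60 to +50 mm of this point: NOT reported, find it by touch or sight. Stop and roller reach up to 171 mm above the ledge.
- stop_pad (a joint): Travel of the stop's upright black rubber roller (18 mm diameter, centred 150 mm above the ledge, level with the pan's handle): 0 = out, 0.012 m = home on a firm end. It stands on the stop's -y side and yields along the hob's +y against a spring of about 0.3 N, too weak to feel or to push the pan back; the firm end is felt. A red block stands 28 to 62 mm past it, to +y.
- pan_mid (a point): Centre of the loose steel milk pan (124 mm diameter at the rim, 75 mm tall, wall 3 mm, 0.4 to 0.8 kg), on its axis, 37 mm above its underside. x axis along the handle, outwards; z up. At the start the handle points to the front of the hob, up to 50 degrees either way, and the pan stands within 6 mm of the burner's middle.
- pan_handle (a point): Grasp point on the milk pan's straight level black handle: 115 mm out from the pan's axis, at mid-height of the bar, 58 mm above the pan's underside (150 mm above the ledge). x axis along the handle, outwards. The bar is 20 mm wide, 14 mm high, and runs from 78 to 195 mm out. The pan's rim is 17 mm higher than this point.
- skillet: Dark skillet, 184 mm diameter, 42 mm tall, on the hob's left burner, wooden handle pointing back and left; origin at the centre of its underside. Leave alone.
- caddy: White plastic cutlery caddy, 100 x 210 mm, 130 mm tall, with spoons and forks standing up to 205 mm; origin at the centre of its underside. Leave alone.
- tray: Blue melamine tray, 200 x 300 mm, 18 mm tall rim, floor 6 mm thick; origin at the centre of its underside. Salt and sugar stand on it. Leave alone.
- salt: Glass salt shaker with steel screw top, 46 mm diameter, 84 mm tall; origin at the centre of its underside. Leave alone.
- sugar: White sugar bowl with blue lid, 92 mm diameter, 85 mm tall; origin at the centre of its underside. Leave alone.

How it is judged (in metres and radians):
On the way, in this order (a step that is already met when the one before it is completed fails the run):
1. the handle has been swung round the free side, past the pan's middle towards the back (x of pan_handle in the frame of burner above 0.01 m and y of pan_handle in the frame of burner below -0.04 m), for 0.05 s.
2. the handle presses the stop's roller home (value of joint stop_pad above 0.008 m), for 0.2 s.
At the end, for the whole second after the job is handed in: The released milk pan stands at rest and level (within 0.05 rad) on its burner, its axis within 15 mm of the burner's middle, its handle pointing to the back and holding the stop's roller pressed by more than 8 of its 12 mm (value of joint stop_pad above 0.008 m and x of pan_handle in the frame of burner above 0.07 m and horizontal distance between pan_mid and burner below 0.015 m and z of pan_mid in the frame of burner between 0.033 and 0.041 m and angle between pan_mid's own z axis and vertical below 0.05 rad and linear speed of pan below 0.01 m/s); the robot touches nothing.
It fails at once if the pan is lifted more than 10 mm off its burner (z of pan_mid in the frame of burner above 0.047 m).
It fails at once if the pan is tipped more than 0.2 rad (angle between pan_mid's own z axis and vertical above 0.2 rad).
It fails at once if the pan is pushed against the stop with more than 25 N (contact force between pan and stop_pad above 25 N).
It fails at once if the skillet is moved more than 10 mm (distance of skillet from where it was at the start of the episode above 0.01 m).
It fails at once if the caddy, tray, salt or sugar bowl is moved more than 15 mm (distance of any of caddy, tray, salt, sugar from where it was at the start of the episode above 0.015 m).
It also fails if it takes over 72 s, if anything falls off the work surface, if the arm or the gripper's body presses on something with over 40 N, if the wrist force passes 120 N, or if a joint passes its speed limit or range.

## Working session

There is one attempt and no reset: what is moved stays moved. The work goes in short steps, Python scripts to look and compute and a tool call to move; the robot and the scene stay as the last step left them, time stands still between calls to the robot, and variables do not carry over. Pictures are saved under pics/ and viewed, at most 10 in all, crops included, and the job is handed in when it is done.

Besides the shell and the picture viewer there is one more tool, called after "Emit:" as name(argument=value, ...) on one line, values as JSON. apply_moves: Moves the arm, as the interface text tells. Its arguments: {"type":"object","properties":{"slide":{"type":"array","items":{"type":"array","items":{"type":"number"}}},"dr":{"type":"array","items":{"type":"array","items":{"type":"number"}}},"hand":{"type":"number"},"grip_force":{"type":"number"}},"required":["slide","dr"]}

```bash
mkdir -p pics; cat > h.py <<'E'
import numpy as np, cv2
from scipy.spatial.transform import Rotation as R
def ray(m,u,v):
    d=np.array([(u-m['cx'])/m['fx'],(v-m['cy'])/m['fy']]);s=d.copy()
    for _ in range(20): s=d/(1+m['k1']*(s@s))
    Rm=R.from_rotvec(m['rvec']).as_matrix();t=np.array(m['tvec'],float)
    return -Rm.T@t, Rm.T@np.array([s[0],s[1],1])
def atz(m,u,v,z):
    c,d=ray(m,u,v); return c+d*(z-c[2])/d[2]
def proj(m,p):
    q=R.from_rotvec(m['rvec']).apply(p)+np.array(m['tvec']); s=q[:2]/q[2]; s=s*(1+m['k1']*(s@s))
    return s*[m['fx'],m['fy']]+[m['cx'],m['cy']]
E
python3 - <<'E'
from bench import arm
import cv2,json
from h import *
for n in ["scene","side"]:
    cv2.imwrite(f"pics/{n}0.png",arm.capture(n)[:,:,::-1]); m=arm.camera_model(n); print(n,{k:np.round(v,4).tolist() for k,v in m.items()}, ray(m,320,200))
print(arm.get_obs())
E
```

```text
scene {'fx': 361.2361, 'fy': 361.2361, 'cx': 311.4939, 'cy': 203.8457, 'k1': -0.036, 'rvec': [1.8728, 2.0101, -0.5111], 'tvec': [110.6443, -458.3574, 1376.583]} (array([1072.10318793,  -43.65584952,  982.85468079]), array([-0.49346367, -0.00448231, -0.8701387 ]))
side {'fx': 390.6836, 'fy': 390.6836, 'cx': 321.5709, 'cy': 194.2455, 'k1': 0.0255, 'rvec': [0.2357, -2.6598, 1.4769], 'tvec': [567.0513, 195.1048, 1089.6718]} (array([408.91681476, 909.33876086, 743.5642169 ]), array([ 0.15569498, -0.82671366, -0.54086663]))
{'time': 0.1, 'joint_pos': array([ 1.17280749,  0.53711103, -0.00440113,  1.53873432,  0.00257463,
        1.06728511, -0.07122264]), 'dq': array([ 4.88998257e-04, -3.13763756e-03,  1.68720788e-03, -1.96461186e-03,
       -1.40161058e-04,  3.60054588e-05,  1.63986639e-04]), 'joint_torque': array([ 4.29969063e-03, -5.84566319e+01,  1.05261538e+00, -2.59772944e+01,
        1.26635976e-02,  4.56105365e-03, -1.78920038e-05]), 'tool_pos': array([ 211.52334304, -614.04344096,  230.50326671]), 'orientation': array([-3.09699214e+00, -5.18546523e-01,  5.67114684e-04]), 'force': array([ 0.16448396, -0.89906519, -0.05876825]), 'torque': array([-0.00098154,  0.01550255,  0.04690335]), 'grip_force': 0.0, 'gripper_width': 85.57896586487148}
```

View pics/scene0.png

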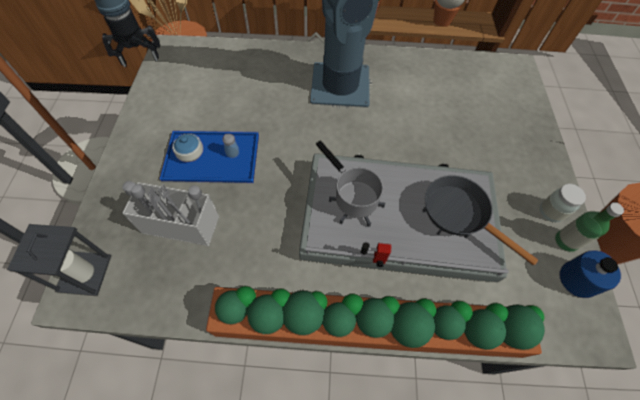

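View pics/side0.png

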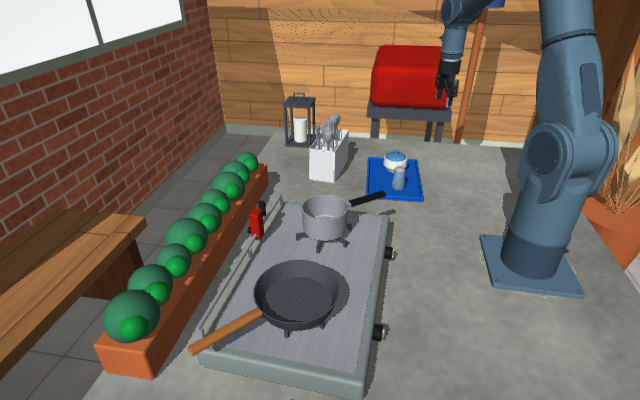

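The scene view shows the pan at about (358,190), its handle running to (320,145), the red stop at (382,253) with its black roller at (365,248), and the hob corners. The side view agrees. I'll enlarge both.

```bash
python3 - <<'E'
import cv2,numpy as np
a=cv2.imread("pics/scene0.png")[135:285,295:515]; b=cv2.imread("pics/side0.png")[175:275,230:400]
a=cv2.resize(a,None,fx=3.6,fy=3.6,interpolation=cv2.INTER_CUBIC)
cv2.imwrite("pics/s1.png",a)
b=cv2.resize(b,None,fx=4.5,fy=4.5,interpolation=cv2.INTER_CUBIC)
cv2.imwrite("pics/d1.png",b)
E
```

```text
(no output)
```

View pics/s1.png

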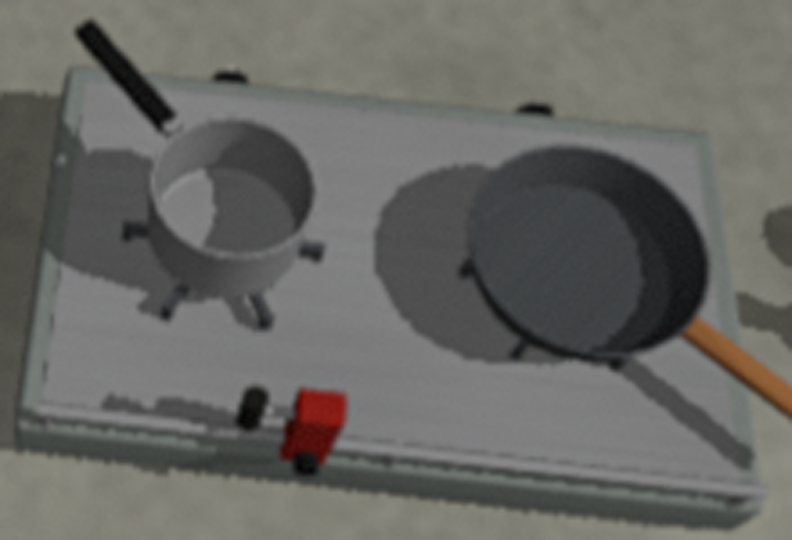

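View pics/d1.png

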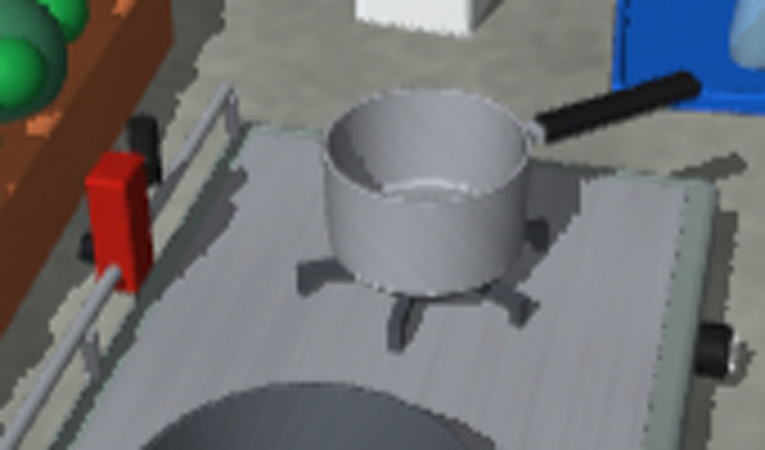

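The scene crop shows the hob corners (75,68) and (708,133), rail ends (30,408) and (758,490), pan rim centre (232,188), handle from (168,125) to (88,28), and roller top at (257,393). The side crop shows the rim centre at about (427,145), the handle tip at (690,80), and the roller top at (143,120).

```bash
python3 - <<'E'
from bench import arm
from h import *
m=arm.camera_model("scene"); s=arm.camera_model("side")
S=lambda x,y,z:atz(m,295+(x+.5)/3.6-.5,135+(y+.5)/3.6-.5,z).round(1)
D=lambda x,y,z:atz(s,230+(x+.5)/4.5-.5,175+(y+.5)/4.5-.5,z).round(1)
print("hob front",S(75,68,70),S(708,133,70)); print("rail",S(30,408,105),S(758,490,105))
print("rim",S(150,190,167),S(314,190,167),S(232,120,167),S(232,188,167),'side',D(325,145,167),D(529,145,167),D(427,88,167),D(427,145,167))
print("handle",S(168,125,157),S(88,28,157),'side',D(540,128,150),D(690,85,150))
print("roller",S(257,393,171),S(252,410,150),'side',D(143,120,171),D(148,150,150))
print("redblock",S(320,393,171),S(298,393,171),S(345,393,171), D(115,160,171))
p=S(75,68,70);q=S(708,133,70); print("yaw front",np.degrees(np.arctan2(-(q-p)[0],(q-p)[1])), np.linalg.norm(q-p))
p=S(30,408,105);q=S(758,490,105); print("yaw rail",np.degrees(np.arctan2(-(q-p)[0],(q-p)[1])),np.linalg.norm(q-p))
# circle fits from rim/hob
print('tray etc', atz(m,165,133,18),atz(m,257,180,18),'caddy',atz(m,215,195,130),atz(m,125,210,130), atz(m,200,190,200))
E
```

```text
hob front [388.6 -72.1  70. ] [415.5 472.3  70. ]
rail [720.6 -84.1 105. ] [747.1 436.2 105. ]
rim [568.  -7. 167.] [559.1 113.8 167. ] [501.1  53.  167. ] [561.9  53.3 167. ] side [616.3  69.4 167. ] [497.8  48.6 167. ] [568.   -3.7 167. ] [557.  59. 167.]
handle [502.4   5.2 157. ] [413.3 -61.5 157. ] side [496.    3.3 150. ] [407.5 -63.2 150. ]
roller [725.4  70.6 171. ] [729.3  70.  150. ] side [728.3  67.6 171. ] [726.8  68.4 150. ]
redblock [722.4 113.1 171. ] [723.5  98.2 171. ] [721.3 129.9 171. ] [731.2 111.4 171. ]
yaw front -2.828809595656193 545.0641888805391
yaw rail -2.9156780659030006 520.9744139590734
tray etc [ 299.31875376 -595.19723732   18.        ] [ 466.78279547 -251.74008767   18.        ] caddy [ 593.60911471 -335.39444102  130.        ] [ 657.25342095 -568.75825943  130.        ] [ 621.15081978 -352.36938922  200.        ]
```

Emit:
apply_moves(slide=[[0.022, -0.024, 0], [0.022, -0.024, 0], [0.022, -0.024, 0], [0.022, -0.024, 0], [0.022, -0.024, 0], [0.022, -0.024, 0], [0.022, -0.024, 0], [0.022, -0.024, 0], [0.022, -0.024, 0], [0.022, -0.024, 0]], dr=[[0, 0, 0], [0, 0, 0], [0, 0, 0], [0, 0, 0], [0, 0, 0], [0, 0, 0], [0, 0, 0], [0, 0, 0], [0, 0, 0], [0, 0, 0]])

```text
time: 1.1
tool_pos: [341.7, -314.6, 231.1]
orientation: [-3.098, -0.519, 0.001]
force: [0.0, 0.3, -0.2]
gripper_width: 85.4
grip_force: 0.0
```

Emit:
apply_moves(slide=[[0.022, -0.024, 0], [0.022, -0.024, 0], [0.022, -0.024, 0], [0.022, -0.024, 0], [0.022, -0.024, 0], [0.022, -0.024, 0], [0.022, -0.024, 0], [0, 0, 0], [0, 0, 0], [0, 0, 0]], dr=[[0, 0, 0], [0, 0, 0], [0, 0, 0], [0, 0, 0], [0, 0, 0], [0, 0, 0], [0, 0, 0], [0, 0, -0.11], [0, 0, -0.11], [0, 0, -0.11]], hand=40)

```text
time: 2.1
tool_pos: [432.2, -106.6, 231.0]
orientation: [-2.968, -1.029, 0.001]
force: [1.1, 0.5, -0.1]
gripper_width: 34.5
grip_force: 0.0
```

```bash
python3 - <<'E'
from bench import arm
from h import *
o=arm.get_obs(); print(o['time'],o['tool_pos'],o['gripper_width'],o['force']); Q=R.from_rotvec(o['orientation']).as_matrix();print(Q.round(3))
m=arm.camera_model("wrist"); im=arm.capture("wrist"); cv2.imwrite("pics/w0.png",im[:,:,::-1])
import pickle; pickle.dump(m,open("w0.pkl","wb"))
E
```

```text
2.1 [ 432.17783226 -106.58284614  231.00951929] 34.50078775155192 [ 1.14488718  0.4899334  -0.13972601]
[[ 0.786  0.619 -0.001]
 [ 0.619 -0.786  0.   ]
 [-0.001 -0.001 -1.   ]]
```

View pics/w0.png

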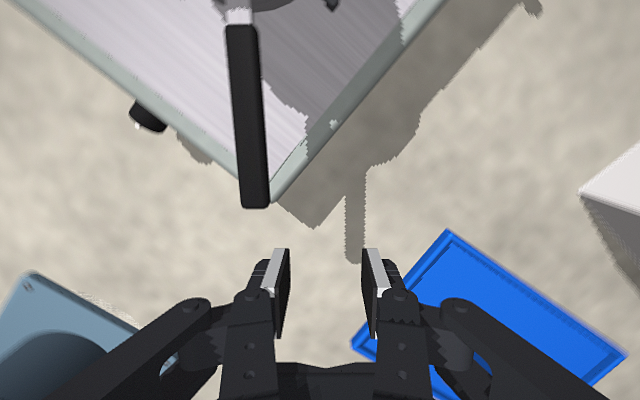

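In the wrist view the handle's top face runs from about (241,27) at the root to (255,205) at the tip, and the fingers are below it at columns 285 and 365.

```bash
python3 - <<'E'
from h import *
import pickle; m=pickle.load(open("w0.pkl","rb"))
a=atz(m,241,26,157);b=atz(m,255,204,157); d=(b-a)/np.linalg.norm(b-a)
print(a,b,np.linalg.norm(b-a),np.degrees(np.arctan2(d[1],d[0])))
ax=a-78*d; ax2=b-195*d; print("axis",ax,ax2); ax=(ax+ax2)/2
g=ax+115*d; print("grasp",g); Q=np.array([[.786,.619],[.619,-.786]]); print("slide",Q.T@(g[:2]-[432.18,-106.58]))
print("corner",atz(m,268,207,70))
E
```

```text
[492.45365668   4.92242764 157.        ] [406.74012917 -64.06853006 157.        ] 110.02981887995836 -141.16935529484962
axis [553.21586835  53.83003065 157.        ] [558.64565836  58.20047746 157.        ]
grasp [466.34545127 -16.09210935 157.        ]
slide [ 82.86604901 -49.97506771]
corner [378.88316357 -76.97693356  70.        ]
```

Emit:
apply_moves(slide=[[0.0285, -0.0165, 0], [0.0285, -0.0165, 0], [0.028, -0.016, 0], [0, 0, 0.025], [0, 0, 0.025], [0, 0, 0]], dr=[[0, 0, 0], [0, 0, 0], [0, 0, 0], [0, 0, 0], [0, 0, 0], [0, 0, 0]])

```text
time: 2.75
tool_pos: [466.8, -16.0, 178.7]
orientation: [-2.97, -1.018, 0.009]
force: [0.1, 0.3, -0.2]
gripper_width: 34.1
grip_force: 0.0
```

```bash
python3 - <<'E'
from bench import arm
from h import *
o=arm.get_obs(); print(o['time'],o['tool_pos'],o['gripper_width'],o['force'])
m=arm.camera_model("wrist"); im=arm.capture("wrist"); cv2.imwrite("pics/w1.png",im[:,:,::-1])
import pickle; pickle.dump(m,open("w1.pkl","wb"))
E
```

```text
2.75 [466.82228625 -16.04581154 178.67143333] 34.093391335130846 [ 0.13244277  0.27030767 -0.21960613]
```

View pics/w1.png

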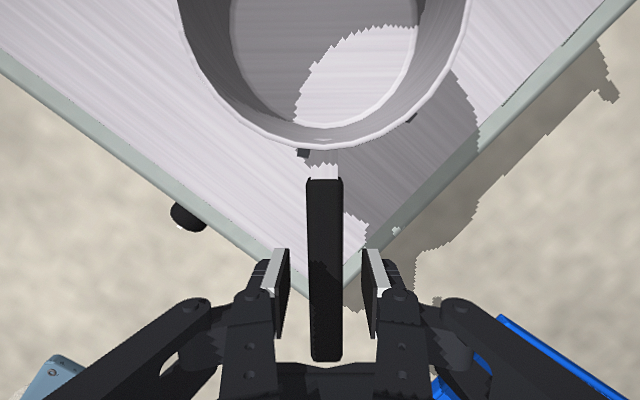

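The handle is centred between the fingers and nearly parallel to them. Its root is at (325,179), the rim's nearest outer point is at (324,150), and the rim's visible edges are at the top.

```bash
python3 - <<'E'
from h import *
import pickle; m=pickle.load(open("w1.pkl","rb"))
a=atz(m,325,180,157);b=atz(m,326,361,157);d=(b-a)/np.linalg.norm(b-a);print(a,b,np.linalg.norm(b-a),np.degrees(np.arctan2(d[1],d[0])))
r=atz(m,324,150,167); 
for t in (a-78*d,b-195*d,r-62*d): print("axis",t, np.hypot(*(t[:2]-[466.8,-16.05])))
P=np.array([atz(m,u,v,167)[:2] for u,v in [(324,150),(257,127),(196,57),(395,123),(455,55)]])
from scipy.optimize import least_squares as L
s=L(lambda p:np.hypot(*(P-p).T)-62,[559,56]);print(s.x,s.fun.round(1))
E
```

```text
[494.34312399   6.1922677  157.        ] [404.7570208  -64.25121438 157.        ] 113.96470529180648 -141.82126751646715
axis [555.65786201  54.40536655 157.        ] 113.40052168401706
axis [558.04386586  56.28153276 157.        ] 116.43579212584709
axis [556.05617875  55.1410897  167.        ] 114.17020932821144
[557.95565263  56.03088959] [ 2.  -0.1 -1.6 -1.  -1.1]
```

Emit:
apply_moves(slide=[[0, 0, 0.016], [0, 0, 0.016], [0, 0, 0.015], [0, 0, 0], [0, 0, 0]], dr=[[0, 0, 0], [0, 0, 0], [0, 0, 0], [0, 0, 0], [0, 0, 0]])

```text
time: 3.3
tool_pos: [470.0, -16.2, 135.4]
orientation: [2.971, 1.019, 0.002]
force: [0.2, 0.1, -0.3]
gripper_width: 34.1
grip_force: 0.0
```

Emit:
apply_moves(slide=[[0, 0, 0.002], [0, 0, 0.002], [0, 0, 0]], dr=[[0, 0, 0], [0, 0, 0], [0, 0, 0]])

```text
time: 3.6
tool_pos: [469.5, -16.1, 130.5]
orientation: [2.971, 1.02, 0.001]
force: [0.5, 0.5, 0.1]
gripper_width: 34.2
grip_force: 0.0
```

Emit:
apply_moves(slide=[[0, 0, 0], [0, 0, 0], [0, 0, 0], [0, 0, 0], [0, 0, 0], [0, 0, 0]], dr=[[0, 0, 0], [0, 0, 0], [0, 0, 0], [0, 0, 0], [0, 0, 0], [0, 0, 0]], hand=0, grip_force=20)

```text
time: 4.2
tool_pos: [469.1, -15.9, 130.3]
orientation: [-2.971, -1.021, 0.001]
force: [-3.3, 1.8, 4.5]
gripper_width: 20.0
grip_force: 20.4
```

Emit:
apply_moves(slide=[[0.00014, 0.0057, -0.0005], [0.00014, 0.0057, 0], [0.00014, 0.0057, 0], [0.00014, 0.0057, 0], [0.00014, 0.0057, 0], [0.00014, 0.0057, 0], [0, 0, 0]], dr=[[0, 0, -0.05], [0, 0, -0.05], [0, 0, -0.05], [0, 0, -0.05], [0, 0, -0.05], [0, 0, -0.05], [0, 0, 0]])

```text
time: 4.9
tool_pos: [494.8, -40.2, 130.6]
orientation: [2.786, 1.452, 0.001]
force: [1.1, -0.4, 0.6]
gripper_width: 20.0
grip_force: 21.2
```

Emit:
apply_moves(slide=[[0.00014, 0.0057, 0], [0.00014, 0.0057, 0], [0.00014, 0.0057, 0], [0.00014, 0.0057, 0], [0.00014, 0.0057, 0], [0.00014, 0.0057, 0], [0.00014, 0.0057, 0], [0.00014, 0.0057, 0], [0.00014, 0.0057, 0], [0.00014, 0.0057, 0]], dr=[[0, 0, -0.05], [0, 0, -0.05], [0, 0, -0.05], [0, 0, -0.05], [0, 0, -0.05], [0, 0, -0.05], [0, 0, -0.05], [0, 0, -0.05], [0, 0, -0.05], [0, 0, -0.05]])

```text
time: 5.9
tool_pos: [547.0, -59.6, 130.6]
orientation: [2.34, 2.097, 0.0]
force: [0.2, 0.5, 0.7]
gripper_width: 19.8
grip_force: 19.5
```

Emit:
apply_moves(slide=[[0.00014, 0.0057, 0], [0.00014, 0.0057, 0], [0.00014, 0.0057, 0], [0.00014, 0.0057, 0], [0.00014, 0.0057, 0], [0.00014, 0.0057, 0], [0.00014, 0.0057, 0], [0.00014, 0.0057, 0], [0.00014, 0.0057, 0], [0, 0, 0]], dr=[[0, 0, -0.05], [0, 0, -0.05], [0, 0, -0.05], [0, 0, -0.05], [0, 0, -0.05], [0, 0, -0.05], [0, 0, -0.05], [0, 0, -0.05], [0, 0, -0.05], [0, 0, 0]])

```text
time: 6.9
tool_pos: [597.8, -54.2, 130.6]
orientation: [1.813, 2.565, -0.001]
force: [1.1, -1.4, 1.5]
gripper_width: 19.9
grip_force: 22.6
```

```bash
python3 - <<'E'
from bench import arm
from h import *
o=arm.get_obs(); print(o['time'],o['tool_pos'],o['orientation'],o['force'],o['torque'],o['joint_pos'])
for n,(x,y,w,h,f) in {"scene":(310,150,110,110,4.5),"side":(230,165,170,100,4)}.items():
    im=arm.capture(n)[:,:,::-1]; cv2.imwrite(f"pics/{n}1.png",im)
    c=cv2.resize(im[y:y+h,x:x+w],None,fx=f,fy=f,interpolation=cv2.INTER_CUBIC); cv2.imwrite(f"pics/{n}1c.png",c)
E
```

```text
6.9 [597.82365344 -54.21976516 130.63189057] [ 1.81304250e+00  2.56467359e+00 -9.16024681e-04] [ 1.07475124 -1.38653179  1.52453891] [-0.47853521  0.10756411  0.28125435] [ 0.45352679  0.65828727 -0.61563201  1.72465366  0.46567974  0.90873236
 -0.01607078]
```

View pics/scene1c.png

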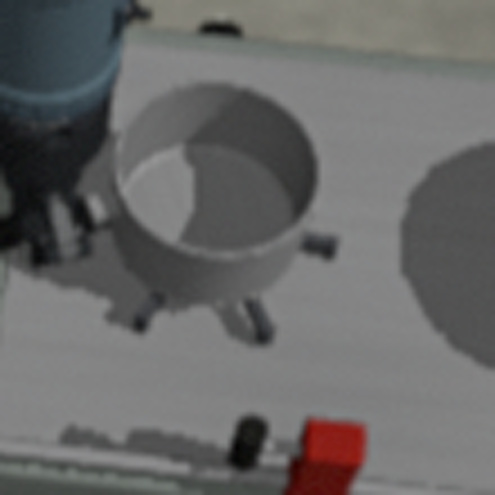

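The pan's rim spans columns 115–318 of the crop, with its top at row 82. It has barely moved since the start. The support arm tips and the stop are visible and unobstructed.

```bash
python3 - <<'E'
from bench import arm
from h import *
m=arm.camera_model("scene")
S=lambda x,y,z:atz(m,295+(x+.5)/3.6-.5,135+(y+.5)/3.6-.5,z).round(1)
T=lambda x,y,z:atz(m,310+(x+.5)/4.5-.5,150+(y+.5)/4.5-.5,z).round(1)
print("tips L,R,l,r",S(126,230,90),S(322,248,90),S(165,306,90),S(266,316,90))
print("tips R,l,r",T(334,243,90),T(142,318,90),T(264,330,90))
print("rim",T(115,165,167),T(318,165,167),T(216,82,167), "roller",T(252,418,171))
x=np.array([.9987,-.0501]);y=x[::-1]*[-1,1]
for n in (S(126,230,90),S(322,248,90),S(165,306,90),S(266,316,90)): d=n[:2]-[559,55]; print(np.hypot(*d),np.degrees(np.arctan2(d@y,d@x)))
E
```

```text
tips L,R,l,r [558.9 -21.1  90. ] [564.  133.6  90. ] [623.8  11.7  90. ] [626.8  89.   90. ]
tips R,l,r [564.3 132.8  90. ] [625.6  13.7  90. ] [628.5  88.3  90. ]
rim [564.7 -10.1 167. ] [555.9 109.6 167. ] [501.  49. 167.] roller [722.1  69.6 171. ]
76.10006570299397 -87.20344242276661
78.7588725160537 89.23198242079621
77.93542198512813 -30.879389722582363
75.8474785342268 29.504464575009493
```

Emit:
apply_moves(slide=[[0.00014, 0.0058, 0], [0.00014, 0.0058, 0], [0.00014, 0.0058, 0], [0.00014, 0.0058, 0], [0.00014, 0.0058, 0], [0.00014, 0.0058, 0], [0.00014, 0.0058, 0], [0.00014, 0.0058, 0], [0.00014, 0.0058, 0], [0.00014, 0.0058, 0]], dr=[[0, 0, -0.05], [0, 0, -0.05], [0, 0, -0.05], [0, 0, -0.05], [0, 0, -0.05], [0, 0, -0.05], [0, 0, -0.05], [0, 0, -0.05], [0, 0, -0.05], [0, 0, -0.05]])

```text
time: 8.0
tool_pos: [644.9, -21.7, 130.6]
orientation: [-1.121, -2.934, 0.001]
force: [-1.0, -0.6, 1.8]
gripper_width: 19.4
grip_force: 19.9
```

Emit:
apply_moves(slide=[[0.00014, 0.0057, 0], [0.00014, 0.0057, 0], [0.00014, 0.0057, 0], [0.00014, 0.0057, 0], [0.00014, 0.0057, 0], [0.00014, 0.0057, 0], [0.00014, 0.0057, 0], [0.00014, 0.0057, 0], [0.00014, 0.0057, 0], [0, 0, 0]], dr=[[0, 0, -0.05], [0, 0, -0.05], [0, 0, -0.05], [0, 0, -0.05], [0, 0, -0.05], [0, 0, -0.05], [0, 0, -0.05], [0, 0, -0.05], [0, 0, -0.05], [0, 0, 0]])

```text
time: 9.0
tool_pos: [669.8, 23.6, 130.7]
orientation: [0.438, 3.111, 0.001]
force: [-0.1, -0.7, 0.6]
gripper_width: 19.9
grip_force: 22.1
```

Emit:
apply_moves(slide=[[7e-05, 0.004, 0], [7e-05, 0.004, 0], [7e-05, 0.004, 0], [7e-05, 0.004, 0], [7e-05, 0.004, 0], [0, 0, 0], [0, 0, 0]], dr=[[0, 0, -0.035], [0, 0, -0.035], [0, 0, -0.035], [0, 0, -0.035], [0, 0, -0.035], [0, 0, 0], [0, 0, 0]])

```text
time: 9.7
tool_pos: [673.5, 43.3, 130.7]
orientation: [-0.164, -3.137, -0.001]
force: [0.4, 1.0, -1.0]
gripper_width: 19.6
grip_force: 20.0
```

```bash
python3 - <<'E'
from bench import arm
from h import *
o=arm.get_obs(); print(o['time'],o['tool_pos'],o['orientation'],o['force'],o['torque'])
for n,(x,y,w,h,f) in {"scene":(320,170,100,100,5.5),"side":(230,165,120,100,5)}.items():
    im=arm.capture(n)[:,:,::-1]; cv2.imwrite(f"pics/{n}2.png",im)
    c=cv2.resize(im[y:y+h,x:x+w],None,fx=f,fy=f,interpolation=cv2.INTER_CUBIC); cv2.imwrite(f"pics/{n}2c.png",c)
E
```

```text
9.7 [673.50542456  43.32206264 130.70478845] [-1.63637042e-01 -3.13719434e+00 -1.34788298e-03] [ 0.40391305  1.01123568 -0.99697925] [0.07593868 0.00212088 0.08266362]
```

View pics/scene2c.png

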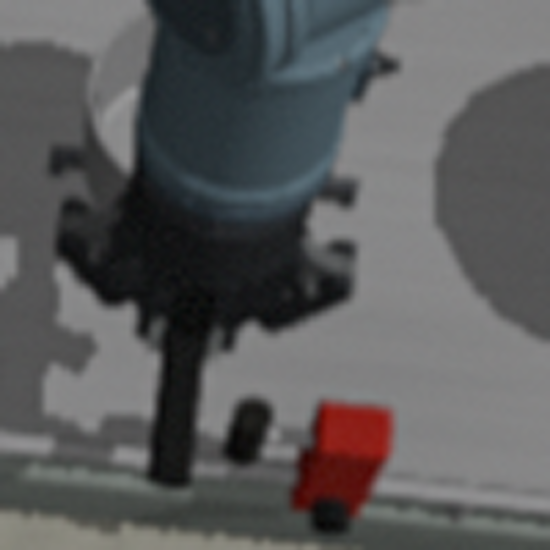

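The handle bar ends at (172,480). Its right edge is about 33 crop pixels (≈16 mm) short of the roller at (248,430). Next I'll approach slowly, watching the force.

Emit:
apply_moves(slide=[[1e-05, 0.0023, 0], [1e-05, 0.0023, 0], [1e-05, 0.0023, 0], [1e-05, 0.0023, 0], [1e-05, 0.0023, 0], [0, 0, 0], [0, 0, 0]], dr=[[0, 0, -0.02], [0, 0, -0.02], [0, 0, -0.02], [0, 0, -0.02], [0, 0, -0.02], [0, 0, 0], [0, 0, 0]])

```text
time: 10.5
tool_pos: [674.3, 54.2, 130.7]
orientation: [0.007, 3.142, 0.0]
force: [0.6, 0.5, -1.6]
gripper_width: 19.8
grip_force: 19.8
```

Emit:
apply_moves(slide=[[0, 0.0006, 0], [0, 0.0006, 0], [0, 0.0006, 0], [0, 0.0006, 0], [0, 0, 0]], dr=[[0, 0, -0.005], [0, 0, -0.005], [0, 0, -0.005], [0, 0, -0.005], [0, 0, 0]])

```text
time: 11.0
tool_pos: [674.3, 56.5, 130.7]
orientation: [0.024, -3.141, 0.0]
force: [0.5, -0.4, -1.5]
gripper_width: 19.8
grip_force: 19.6
```

Emit:
apply_moves(slide=[[0, 0.0006, 0], [0, 0.0006, 0], [0, 0, 0], [0, 0, 0]], dr=[[0, 0, -0.005], [0, 0, -0.005], [0, 0, 0], [0, 0, 0]])

```text
time: 11.4
tool_pos: [674.2, 57.8, 130.7]
orientation: [0.04, -3.141, -0.0]
force: [0.9, 0.6, -2.3]
gripper_width: 19.4
grip_force: 19.6
```

Emit:
apply_moves(slide=[[0, 0.0006, 0], [0, 0.0006, 0], [0, 0, 0], [0, 0, 0]], dr=[[0, 0, -0.005], [0, 0, -0.005], [0, 0, 0], [0, 0, 0]])

```text
time: 11.8
tool_pos: [674.1, 59.1, 130.7]
orientation: [0.056, -3.141, -0.0]
force: [-0.8, 0.5, -3.8]
gripper_width: 19.5
grip_force: 19.6
```

Emit:
apply_moves(slide=[[0, 0.0006, 0], [0, 0, 0], [0, 0, 0]], dr=[[0, 0, -0.005], [0, 0, 0], [0, 0, 0]])

```text
time: 12.1
tool_pos: [674.1, 59.6, 130.7]
orientation: [0.063, -3.141, -0.0]
force: [-0.5, 0.8, -2.5]
gripper_width: 19.8
grip_force: 19.6
```

Emit:
apply_moves(slide=[[0, 0.0006, 0], [0, 0, 0], [0, 0, 0]], dr=[[0, 0, -0.005], [0, 0, 0], [0, 0, 0]])

```text
time: 12.4
tool_pos: [674.1, 60.2, 130.7]
orientation: [0.071, -3.141, -0.0]
force: [-1.3, 0.4, -2.6]
gripper_width: 19.7
grip_force: 19.6
```

Emit:
apply_moves(slide=[[0, 0.0006, 0], [0, 0, 0], [0, 0, 0]], dr=[[0, 0, -0.005], [0, 0, 0], [0, 0, 0]])

```text
time: 12.7
tool_pos: [674.0, 60.8, 130.7]
orientation: [0.079, -3.14, -0.0]
force: [-1.1, -0.1, -1.5]
gripper_width: 19.8
grip_force: 19.6
```

Emit:
apply_moves(slide=[[0, 0.0006, 0], [0, 0, 0], [0, 0, 0]], dr=[[0, 0, -0.005], [0, 0, 0], [0, 0, 0]])

```text
time: 13.0
tool_pos: [674.1, 61.2, 130.7]
orientation: [0.087, -3.14, 0.0]
force: [-1.9, -0.4, -2.7]
gripper_width: 19.7
grip_force: 19.6
```

Emit:
apply_moves(slide=[[0, 0.0006, 0], [0, 0, 0], [0, 0, 0]], dr=[[0, 0, -0.005], [0, 0, 0], [0, 0, 0]])

```text
time: 13.3
tool_pos: [674.1, 61.4, 130.7]
orientation: [0.094, -3.14, 0.001]
force: [-1.8, -0.6, -2.1]
gripper_width: 19.4
grip_force: 19.7
```

```bash
python3 - <<'E'
from bench import arm
from h import *
o=arm.get_obs(); print(o['time'],o['tool_pos'],o['orientation'],o['force'],o['torque'])
A=[]
for n,(x,y,w,h) in {"scene":(330,215,75,55),"side":(235,190,75,55)}.items():
    im=arm.capture(n)[:,:,::-1]; cv2.imwrite(f"pics/{n}3.png",im)
    A.append(cv2.resize(im[y:y+h,x:x+w],None,fx=5.3,fy=5.3,interpolation=cv2.INTER_CUBIC))
cv2.imwrite("pics/c3.png",np.hstack(A))
E
```

```text
13.3 [674.10024748  61.41833206 130.71146043] [ 9.39408613e-02 -3.14000198e+00  8.46966705e-04] [-1.80472618 -0.5780609  -2.07587839] [-0.31409166  0.23821732 -0.28264317]
```

View pics/c3.png

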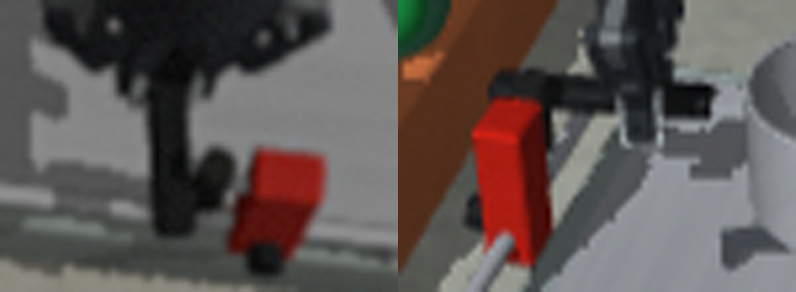

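The handle is touching the roller. The gap from roller to red block has shrunk from about 46/5.5 px to 20/5.3 px, so about 10–11 mm is pressed. The TCP's y is lagging too, so the firm end is near.

Emit:
apply_moves(slide=[[0, 0.0006, 0], [0, 0, 0], [0, 0, 0]], dr=[[0, 0, -0.005], [0, 0, 0], [0, 0, 0]])

```text
time: 13.7
tool_pos: [674.1, 61.7, 130.7]
orientation: [0.101, -3.14, 0.002]
force: [-1.8, -3.8, -1.3]
gripper_width: 19.7
grip_force: 19.8
```

```bash
python3 - <<'E'
from bench import arm
o=arm.get_obs(); print(o['tool_pos'],o['force'],o['torque'])
E
```

```text
[674.1371642   61.6576632  130.71471757] [-1.80323238 -3.75664612 -1.29025168] [-0.76987361  0.27711627 -0.3734345 ]
```

Emit:
apply_moves(slide=[[0, 0.0006, 0], [0, 0, 0], [0, 0, 0]], dr=[[0, 0, -0.005], [0, 0, 0], [0, 0, 0]])

```text
time: 14.0
tool_pos: [674.2, 62.0, 130.7]
orientation: [0.109, -3.14, 0.002]
force: [-1.0, -4.5, -2.1]
gripper_width: 19.5
grip_force: 19.9
```

```bash
python3 - <<'E'
from bench import arm
o=arm.get_obs(); print(o['tool_pos'],o['force'],o['torque'])
E
```

```text
[674.16144231  61.96831429 130.7143138 ] [-1.02302576 -4.51283663 -2.06131176] [-0.97414702  0.27424502 -0.426332  ]
```

Emit:
apply_moves(slide=[[0, -0.0003, 0], [0, 0, 0], [0, 0, 0]], dr=[[0, 0, 0], [0, 0, 0], [0, 0, 0]])

```text
time: 14.3
tool_pos: [674.2, 61.9, 130.7]
orientation: [0.109, -3.14, 0.002]
force: [-1.8, -5.5, -1.5]
gripper_width: 19.7
grip_force: 20.0
```

Emit:
apply_moves(slide=[[0, 0, 0], [0, 0, 0], [0, 0, 0], [0, 0, 0], [0, 0, 0], [0, 0, 0]], dr=[[0, 0, 0], [0, 0, 0], [0, 0, 0], [0, 0, 0], [0, 0, 0], [0, 0, 0]], hand=42)

```text
time: 14.9
tool_pos: [674.1, 63.0, 130.8]
orientation: [-0.111, 3.14, 0.0]
force: [0.2, 0.5, 0.2]
gripper_width: 36.1
grip_force: 0.0
```

```bash
python3 - <<'E'
from bench import arm
from h import *
o=arm.get_obs(); print(o['tool_pos'],o['force'],o['torque'])
m=arm.camera_model("wrist"); im=arm.capture("wrist"); cv2.imwrite("pics/w4.png",im[:,:,::-1])
import pickle; pickle.dump(m,open("w4.pkl","wb"))
E
```

```text
[674.08557854  62.96411765 130.8061568 ] [0.24929776 0.52356529 0.20610136] [ 0.01267298 -0.04393689  0.01509291]
```

Emit:
apply_moves(slide=[[0, 0, -0.01], [0, 0, -0.015], [0, 0, -0.02], [0, 0, -0.025], [0, 0, -0.025], [0, 0, -0.025], [0, 0, -0.025], [0, 0, 0], [0, 0, 0]], dr=[[0, 0, 0], [0, 0, 0], [0, 0, 0], [0, 0, 0], [0, 0, 0], [0, 0, 0], [0, 0, 0], [0, 0, 0], [0, 0, 0]])

```text
time: 15.85
tool_pos: [674.4, 63.1, 277.8]
orientation: [-0.11, 3.137, 0.0]
force: [0.0, 0.3, -0.2]
gripper_width: 35.8
grip_force: 0.0
```

```bash
python3 - <<'E'
from bench import arm
from h import *
m=arm.camera_model("wrist"); im=arm.capture("wrist"); cv2.imwrite("pics/w5.png",im[:,:,::-1])
import pickle; pickle.dump(m,open("w5.pkl","wb"))
E
```

Emit:
apply_moves(slide=[[0, -0.03, 0], [0, -0.03, 0], [0, -0.03, 0], [0, -0.03, 0], [0, -0.03, 0], [0, -0.03, 0], [0, -0.03, 0], [0, 0, 0]], dr=[[0, 0, 0], [0, 0, 0], [0, 0, 0], [0, 0, 0], [0, 0, 0], [0, 0, 0], [0, 0, 0], [0, 0, 0]])

```text
time: 16.7
tool_pos: [688.2, -153.7, 274.1]
orientation: [0.098, -3.138, 0.005]
force: [-0.1, -1.1, 0.3]
gripper_width: 35.6
grip_force: 0.0
```

```bash
python3 - <<'E'
from bench import arm
from h import *
im=arm.capture("scene")[:,:,::-1]; cv2.imwrite("pics/scene5.png",im)
a=cv2.resize(im[160:270,325:425],(500,550),interpolation=cv2.INTER_CUBIC)
sd=arm.capture("side")[:,:,::-1]; b=cv2.resize(sd[180:250,240:340],(300,210),interpolation=cv2.INTER_CUBIC)
w=cv2.resize(cv2.imread("pics/w5.png"),(300,188)); o=np.zeros((550,300,3),np.uint8); o[:210]=b; o[220:408]=w
cv2.imwrite("pics/f.png",np.hstack([a,o]))
E
```

```text
(no output)
```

View pics/f.png

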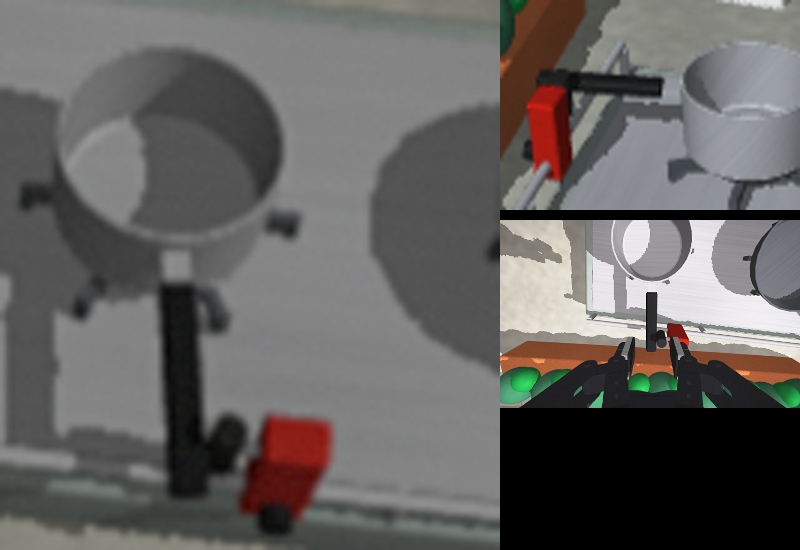

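The pan is centred: its rim spans columns 58–283, matching the start. The handle points back and rests on the roller at (228,440), next to the red block at (297,440). I'll measure the roller's travel from the pixel rows.

```bash
python3 - <<'E'
import cv2,numpy as np
for n in ("scene0","scene3","scene5"):
    im=cv2.imread(f"pics/{n}.png")
    print(n)
    for v in (245,247,249): print(v,[int(x) for x in im[v,355:380].max(1)])
E
```

```text
scene0
245 [128, 127, 126, 127, 127, 128, 118, 71, 30, 27, 27, 27, 24, 32, 74, 119, 127, 124, 123, 123, 125, 111, 77, 96, 128]
247 [122, 123, 123, 127, 129, 123, 84, 35, 21, 25, 27, 27, 27, 55, 95, 113, 110, 111, 111, 112, 113, 80, 63, 99, 131]
249 [80, 81, 85, 98, 104, 100, 53, 16, 8, 13, 14, 21, 33, 81, 124, 122, 94, 86, 86, 88, 85, 71, 67, 103, 133]
scene3
245 [136, 139, 129, 67, 16, 21, 26, 12, 11, 14, 40, 75, 75, 45, 28, 29, 28, 26, 41, 89, 128, 119, 85, 101, 136]
247 [132, 133, 123, 70, 17, 24, 25, 15, 12, 18, 30, 48, 30, 24, 28, 31, 30, 29, 40, 82, 115, 89, 69, 105, 138]
249 [87, 88, 84, 45, 14, 22, 23, 24, 22, 19, 21, 15, 10, 17, 18, 25, 23, 32, 56, 87, 92, 78, 72, 110, 140]
scene5
245 [134, 135, 120, 61, 13, 20, 21, 15, 13, 16, 55, 94, 83, 45, 26, 27, 30, 27, 43, 86, 126, 119, 82, 101, 135]
247 [130, 130, 123, 63, 13, 21, 23, 18, 11, 10, 30, 51, 31, 20, 30, 31, 29, 26, 39, 81, 115, 89, 67, 104, 138]
249 [86, 87, 80, 40, 13, 22, 21, 22, 18, 22, 21, 11, 12, 15, 21, 22, 22, 28, 58, 85, 93, 75, 72, 108, 138]
```

```bash
python3 -c "
from bench import arm
print(arm.job_done())"
```

```text
the job is handed in; nothing more can be done
None
```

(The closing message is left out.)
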